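# Hang the lathe readout on its keyhole mount

### The job

Hang the small grey lathe readout on the steel mount: slip the keyhole in its back plate over the mount's headed stud, then slide it down, without forcing it, until it is fully home and the mount's spring catch snaps out over the top of the plate. Let go and leave it hanging there; leave the other things on the bench alone.

Things in the scene. Friction and masses are not known exactly. Their poses are not given: they have to be found in the camera images.
- readout: cordless lathe readout: upright grey plastic box 60 mm wide (y), 42 mm deep (x), 100 mm tall, about 0.35 kg, standing on the bench. Origin: centre of its underside; z up; screen and four keys face -x. Grip it from above across its width, by the upper 45 mm. A steel hanger plate 56 mm wide, 4 mm thick stands 10 mm off its back: back face at x = +35 mm, from z = 22 to 92 mm.
- opening (a point): keyhole in the readout's plate: centre of its round opening (22 mm across) on the plate's back face, at readout x = +35, y = 0, z = +52 mm. From it a slot 10 mm wide leads upward; a 6 mm shank can slide 18 mm up from the opening's centre to the slot's end.
- stand: steel mount screwed to the bench: foot plate, forked upright 64 mm wide and 140 mm tall, and on its front a carrier plate 54 mm wide whose face lies at x = 0 and looks to -x. Origin: at bench height below the middle of that face; y along the mount's width, z up. Pressing readout and mount together with more than 30 N would damage them.
- stud_mid (a point): mid-range point of the stud, on the carrier's face, 114 mm above the bench. The stud points to -x at y = 0: shank 6 mm thick, head 15 mm across, 6 to 10 mm in front of the face. Carrier and stud are clamped in the fork by hand, up to 20 mm above or below this point (the point does not follow): see or feel for it. A plate that bears on the head leaves the pin out.
- catch_pin (a joint): spring catch: 8 mm round-nosed pin on the carrier, 28 mm above the stud, 9 mm proud of the face. Value: how far it is pushed in (m), 0 = out; takes 3 to 6 N. Stud through the round opening: the plate pushes it in 6 to 9 mm, its drag holds the readout up. It starts to snap out over the plate's top edge 4 mm before home, and is fully out within 2 mm of home (opening 18 mm below stud).
- charger: yellow and black battery charger, 93x155x60 mm, bystander; origin at the centre of its underside
- grease_tub: round tub with red lid, 66 mm across, 79 mm tall, bystander; origin at the centre of its underside
- spanner: steel spanner lying flat, 174 mm long, bystander; origin at its centre, underside
- chisel: wood chisel, 220 mm long, bystander; origin at its centre, underside

How it is judged (in metres and radians):
On the way:
1. the plate is slipped over the stud's head, its back pressing the catch pin in (value of joint catch_pin above 0.004 m and horizontal distance between readout and stand below 0.045 m), for 0.1 s.
At the end, for the whole second after the job is handed in: The readout hangs on the mount, released, at rest and upright (within 8 degrees): keyhole plate flat behind the stud's head (within 5 mm of the carrier face), centred to 12 mm, slid down so far that the catch pin stands fully out (within 1.5 mm) above the plate's top edge (value of joint catch_pin below 0.0015 m and x of readout in the frame of stand between -0.04 and -0.029 m and y of readout in the frame of stand between -0.012 and 0.012 m and z of readout in the frame of stand between 0.021 and 0.067 m and angle between readout's own z axis and vertical below 0.15 rad and linear speed of readout below 0.02 m/s); the robot touches nothing.
It fails at once if the robot presses the readout against the mount with more than 30 N (contact force between readout and stand above 30 N and contact force between the fingers and readout above 15 N).
It fails at once if the readout is tipped over (angle between readout's own z axis and vertical above 0.6 rad).
It fails at once if another thing on the bench is moved by more than 3 cm (distance of any of charger, grease_tub, spanner, chisel from where it was at the start of the episode above 0.03 m).
It also fails if it takes over 72 s, if anything falls off the work surface, if the arm or the gripper's body presses on something with over 40 N, if the wrist force passes 120 N, or if a joint passes its speed limit or range.

### The arm

A 6-joint arm with a two-finger parallel gripper is mounted at the origin on a cart in front of the work surface, level with it; the furniture and walls round the work are solid. World frame = base frame: x ahead of the robot, y to its left, z up, the work surface at z = 0. Lengths are in mm, angles in rad, forces in N, time in s.
With the tool pointing down it reaches from about 425 to 950 mm from the base axis. Payload 3.5 kg.
Tool frame: the origin (TCP) lies on the centre line of the jaws, within the pads' length; the fingertips stand bot.tip_reach ahead of it and the grasp point (between the pads) lies 11 mm behind it (bot.tip_reach is the distance from the TCP to the fingertips, in mm); z points along the fingers, y is the line along which they close (so a half turn about z gives the same grasp; the last joint's range is limited). The gripper opens to 85 mm and grips with 20 to 120 N. Pads are 22 mm wide; open, the fingers measure 114 mm over their backs; the gripper's body (76 mm by 85 mm) begins 54 mm behind the grasp point. The pads swing forward as they close: fully open they stand 13 mm farther back than shut.
Start: joints at [-1.419, 0.286, 1.577, -0, 1.279, -0.15], TCP at [200.66, -644.47, 239.325] pointing down, gripper open.
Joint ranges: [-2.77, 2.77], [-0.9, 2.22], [0.21, 2.48], [-1.53, 4.67], [0.24, 2.81], [-2.84, 2.84]. Speed limits (rad/s): [2.79, 2.79, 3.14, 3.14, 3.14, 3.14].

### API

Orientations are given as a rotation vector (axis times angle).
In Python, from plant import bot, eyes, job gives the robot as it stands.
- The arm moves only by the shell command python3 -m inch 'ROWS' [FORCE]. ROWS is a JSON object of lists of equal length, an entry for each row: "xyz": the shift along the tool's x, y, z in units of 60 mm (1.0 is 60 mm), a list of three; "yaw": the turn about the tool's z in units of 8 degrees (1.0 is 8 degrees); "grip": the closure, from -1 (fully open) to 1 (shut). In form: {"xyz": [[x, y, z], ...], "yaw": [yaw, ...], "grip": [grip, ...]}. A call has 1 to 12 rows; each row shifts and turns the commanded pose from where the row before left it, along the tool's axes as they then stand; what a row does not reach is not made up. A row lasts 1/8 s, in which the tool goes at most 62.5 mm and 10.7 degrees, less where a joint would pass 70% of its speed; a pose out of reach is approached as far as the arm can. A call is refused whole if a number of a shift passes 1 or a number of a turn 1, either way. A call with a gripper value outside its range is refused whole. The fingers move at their own pace and stop on an object; FORCE is the grip in N (left out, the last holds). Time passes only in rows, so rows that do not move let the fingers close. It gives the time, the measured TCP pose, the force, the opening and the grip force at its end, in the units of the state.
- bot.sense(): the state, without advancing time (a new reading comes with each control period).
- eyes.snapshot(name): name is "scene" or "top"; returns the picture (420x560x3 uint8, red, green, blue); there is no depth.
- eyes.camera_model(name): a dict with "fx", "fy", "cx", "cy" (pixels), "dist" ([k1, k2, p1, p2, k3] as OpenCV has them; the pictures are not rectified), "pose" (4x4, takes a point from camera to world coordinates). Camera axes: x right, y down, z forward; pixel columns grow to the right and rows downward; lengths in mm; the calibration is good to about 2 mm. A picture is of the moment at which its call begins. camera_model takes no time and is no camera call.
- job.sign_off(): hands the job in; it is judged then, once.
The state is a dict: "clock": time; "joints": joint angles; "qd": joint speeds; "joint_torque": joint torques, N m; "ee_pos": TCP position; "eef_rot": TCP orientation; "force": force on the tool from outside, world axes, zero at the start; "torque": the same for the moment, N m; "width": finger opening in mm; "grip_force": force on a finger pad.
Only numpy, scipy, OpenCV 4.12 (cv2) and the standard library are available. Lean on these libraries where they do the work, as an engineer would, in place of code of your own. Each camera call takes 0.05 s, during which the arm holds its last target. There are 200 camera calls.

## Working session

There is one attempt and no reset: what is moved stays moved. The work goes in short steps, Python scripts to look and compute and a shell command to move; the robot and the scene stay as the last step left them, time stands still between calls to the robot, and variables do not carry over. Pictures are saved under pics/ and viewed, at most 10 in all, crops included, and the job is handed in when it is done.

```bash
mkdir -p pics; ls
python3 - <<'E'
from plant import bot,eyes,job
import cv2,numpy as np
for n in ["scene","top"]:
    cv2.imwrite(f"pics/{n}0.png",cv2.cvtColor(eyes.snapshot(n),cv2.COLOR_RGB2BGR))
    m=eyes.camera_model(n);print(n,m)
print(bot.sense(),bot.tip_reach)
E
```

```text
pics
scene {'fx': 411.00264332115364, 'fy': 411.00264332115364, 'cx': 276.098822315508, 'cy': 203.29273264602503, 'dist': array([-0.06573696,  0.        ,  0.        ,  0.        ,  0.        ]), 'pose': array([[-7.74435218e-01, -3.38772675e-01,  5.34306249e-01,
        -2.29832313e+01],
       [-6.32637981e-01,  4.20545147e-01, -6.50316049e-01,
         5.37362707e+02],
       [-4.39059231e-03, -8.41650078e-01, -5.40005434e-01,
         5.87787035e+02],
       [ 0.00000000e+00,  0.00000000e+00,  0.00000000e+00,
         1.00000000e+00]])}
top {'fx': 536.0953666741942, 'fy': 536.0953666741942, 'cx': 293.3167886073617, 'cy': 198.97300762751456, 'dist': array([0.01613719, 0.        , 0.        , 0.        , 0.        ]), 'pose': array([[ 2.77581294e-02, -9.84321925e-01,  1.74183338e-01,
         2.15032006e+02],
       [-9.99513781e-01, -2.48551087e-02,  1.88261657e-02,
        -4.70023927e+01],
       [-1.42016619e-02, -1.74621226e-01, -9.84533260e-01,
         1.47798846e+03],
       [ 0.00000000e+00,  0.00000000e+00,  0.00000000e+00,
         1.00000000e+00]])}
{'clock': 0.1, 'joints': array([-1.41895405e+00,  2.87074660e-01,  1.57805436e+00,  3.61282923e-06,
        1.27863556e+00, -1.50012286e-01]), 'qd': array([ 0.00127842, -0.00157726, -0.00367585,  0.00044746, -0.00128748,
       -0.00026918]), 'joint_torque': array([ 6.99271186e-04, -4.07296550e+01, -2.93700886e+01, -1.32770328e-04,
        3.41823878e-03, -4.06222810e-06]), 'ee_pos': array([ 200.60188501, -643.8799756 ,  238.07424804]), 'eef_rot': array([-3.10373229e+00, -4.72025788e-01, -2.30950869e-06]), 'force': array([-0.42847979, -0.28861287,  0.23205241]), 'torque': array([-0.00090715,  0.00339392,  0.03169864]), 'grip_force': 0.0, 'width': 84.99908472826739} 8.0
```

View pics/scene0.png

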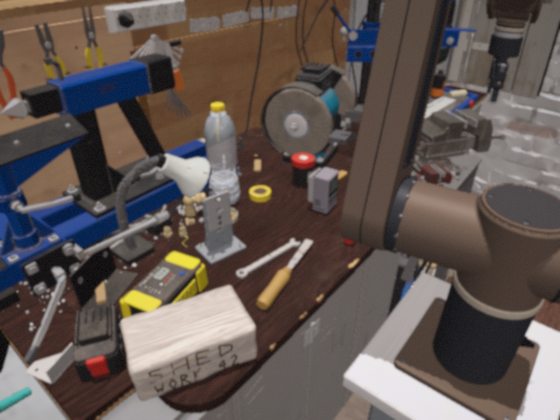

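View pics/top0.png

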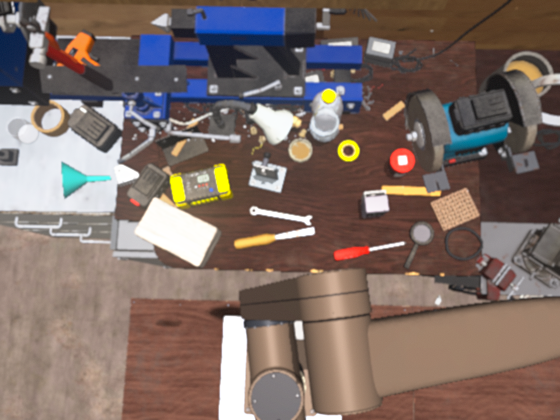

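The scene view shows the mount near (217,225) and the readout near (323,190). In the top view the mount is near (267,176) and the readout near (375,203). I'll zoom in on both.

Run:
```python
import cv2,numpy as np
s=cv2.imread("pics/scene0.png");t=cv2.imread("pics/top0.png")
def c(im,x,y,w,h,f):
    return cv2.resize(im[y:y+h,x:x+w],None,fx=f,fy=f,interpolation=cv2.INTER_CUBIC)
a=np.hstack([c(s,190,180,66,50*2-16,6)[:, :396],c(s,295,155,66,84,6)])
b=np.hstack([c(t,242,152,66,38,6)[:228],c(t,350,180,66,38,6)])
im=np.vstack([a,b])[:600]
# scene tiles: s orig (190,180)->(0,0); (295,155)->(396,0); top tile rows from 504, orig (242,152)
print(im.shape)
cv2.imwrite("pics/z1.png",a);
b=np.hstack([c(t,242,152,50,50,8),c(t,350,178,50,50,8)])
cv2.imwrite("pics/z2.png",b)
```

```text
(600, 792, 3)
```

View pics/z1.png

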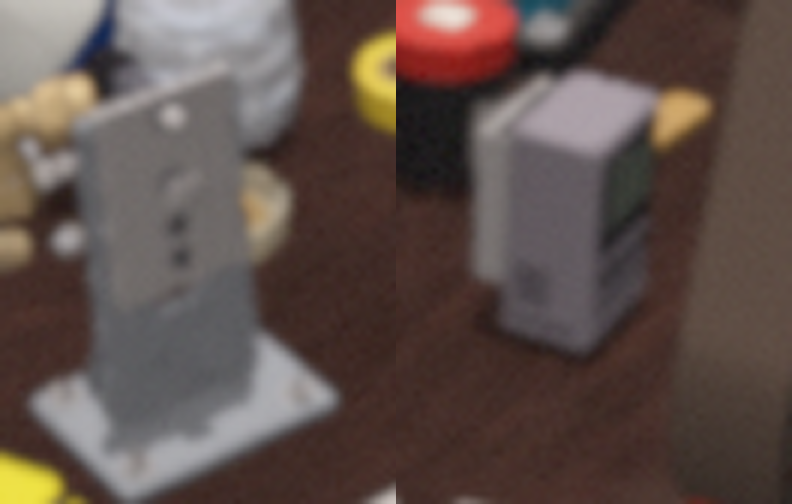

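View pics/z2.png

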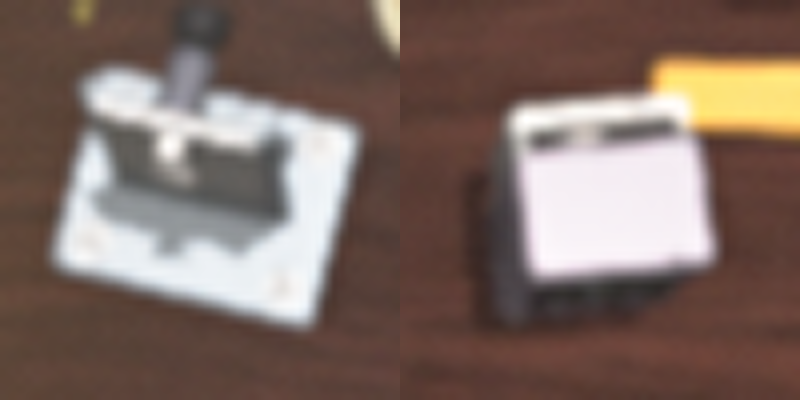

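The zooms show the pin tip at scene (218.7,199.5) and top (263,170.7), and the stud head at scene (221,211). The readout's top face is visible in the top view at around (353..377, 196..212 in full-image rows).

```bash
cat > h.py <<'E'
import cv2,numpy as np
from plant import bot,eyes,job
def ray(n,uv):
    m=eyes.camera_model(n);K=np.array([[m['fx'],0,m['cx']],[0,m['fy'],m['cy']],[0,0,1]])
    p=cv2.undistortPoints(np.array([[uv]],float),K,np.array(m['dist']))[0,0]
    return m['pose'][:3,3],m['pose'][:3,:3]@np.array([p[0],p[1],1])
def at(n,uv,z):
    o,d=ray(n,uv);return o+d*(z-o[2])/d[2]
def tri(a,b):
    (o,d),(p,e)=ray("scene",a),ray("top",b)
    d=d/np.linalg.norm(d);e=e/np.linalg.norm(e)
    s=np.linalg.lstsq(np.c_[d,-e],p-o,rcond=None)[0]
    A,B=o+d*s[0],p+e*s[1];return (A+B)/2,np.linalg.norm(A-B)
def proj(n,P):
    m=eyes.camera_model(n);K=np.array([[m['fx'],0,m['cx']],[0,m['fy'],m['cy']],[0,0,1]])
    T=np.linalg.inv(m['pose']);return cv2.projectPoints(np.array([P],float),cv2.Rodrigues(T[:3,:3])[0],T[:3,3],K,np.array(m['dist']))[0][0,0]
E
python3 - <<'E'
from h import *
np.set_printoptions(precision=1,suppress=True)
S=lambda x,y:(190+x/6-.4,180+y/6-.4); S2=lambda x,y:(295+(x-396)/6-.4,155+y/6-.4)
T=lambda x,y:(242+x/8-.4,152+y/8-.4); T2=lambda x,y:(350+(x-400)/8-.4,178+y/8-.4)
print("pin",tri(S(172,117),T(170,150)))
print("head",tri(S(183,186),T(180,176)))
for z in (0,5):print("foot top",[at("top",T(*p),z)[:2] for p in [(90,72),(362,122),(312,328),(52,268)]])
print("foot scene",[at("scene",S(*p),5)[:2] for p in [(32,403),(338,400),(135,500)]])
c=[at("top",T2(*p),100)[:2] for p in [(520,150),(697,137),(714,268),(535,278)]]
print("readout top",c,np.mean(c,0))
d=[at("scene",S2(*p),100)[:2] for p in [(585,70),(655,95),(598,157),(517,125)]]
print("readout scene",d,np.mean(d,0))
print("ro plate top(z92)",[at("top",T2(*p),92)[:2] for p in [(510,103),(690,93)]])
print("bottom scene",[at("scene",S2(*p),0)[:2] for p in [(500,330),(588,352),(645,283)]])
# colour mask of the readout's top face
im=cv2.imread("pics/top0.png")[190:220,360:392].astype(int)
m=((im.min(2)>185)&(im[...,1]<im[...,0]+0)).astype(np.uint8)
n,l,st,ce=cv2.connectedComponentsWithStats(m);k=1+st[1:,4].argmax()
r=cv2.minAreaRect(np.argwhere(l==k)[:,::-1].astype(np.float32));b=cv2.boxPoints(r)+[360,190]
print(st[k],r,[at("top",p,100)[:2] for p in b])
E
```

```text
pin (array([524.5,  58.8, 138.5]), np.float64(0.025426055397622934))
head (array([522.8,  57.7, 110.1]), np.float64(0.8199893192376457))
foot top [array([584.2,  99.2]), array([568.4,   2.1]), array([493.8,  17.5]), array([513. , 109.7])]
foot top [array([583. ,  98.7]), array([567.2,   2. ]), array([492.8,  17.2]), array([512. , 109.1])]
foot scene [array([581.4,  91.9]), array([492.9,  17.7]), array([510.6, 105.6])]
readout top [array([ 470.5, -206.3]), array([ 476.2, -263.8]), array([ 433.2, -269.1]), array([ 428.4, -211.3])] [ 452.1 -237.6]
readout scene [array([ 471. , -266.2]), array([ 435.7, -265.7]), array([ 425.4, -206.4]), array([ 465.9, -207.9])] [ 449.5 -236.5]
ro plate top(z92) [array([ 487.6, -203.9]), array([ 492.4, -262.8])]
bottom scene [array([ 467.3, -205.2]), array([ 428.4, -214.8]), array([ 438.9, -276.6])]
[  5   5  24  17 331] ((16.323078155517578, 13.084615707397461), (15.380306243896484, 21.954147338867188), 82.87498474121094) [array([ 469.2, -206. ]), array([ 477.9, -262.6]), array([ 437.7, -267.4]), array([ 429.1, -211.1])]
```

Readout: centre about (452,-237), yaw about +5.5°. Mount: face origin about (533,56.5), yaw about -10.2°, stud height about 110 mm. Next I move above the readout.

```bash
python3 -m inch '{"xyz":[[0.6,-0.523,0],[0.6,-0.523,0],[0.6,-0.523,0],[0.6,-0.523,0],[0.6,-0.523,0],[0.6,-0.523,0],[0.6,-0.523,0],[0.6,-0.523,0],[0.6,-0.523,0],[0.6,-0.523,0],[0,0,0],[0,0,0]],"yaw":[0,0,0,0,0,0,0,0,0,0,0.75,0.73],"grip":[-1,-1,-1,-1,-1,-1,-1,-1,-1,-1,-1,-1]}' 60
cat > d.py <<'E'
# tool-frame shift (units of 60 mm) and yaw (units of 8 deg) to a wanted TCP position and tool-y angle
from h import *; import sys
from scipy.spatial.transform import Rotation as Ro
def go(x,y,z,ang=None):
    s=bot.sense();R=Ro.from_rotvec(s['eef_rot']).as_matrix()
    d=R.T@(np.array([x,y,z])-s['ee_pos'])/60
    a=np.degrees(np.arctan2(R[1,1],R[0,1]))%180
    print("xyz",np.round(d,3),"toolY",round(a,2),"yaw", None if ang is None else round((a-ang)/8,3),"f",np.round(s['force'],1),"t",s['clock'],"tilt",np.round(R[:,2],3),"j",np.round(s['joints'],2))
if __name__=="__main__": go(*map(float,sys.argv[1:]))
E
python3 d.py 452 -237 80 95.5
python3 - <<'E'
from h import *
cv2.imwrite("pics/top1.png",cv2.cvtColor(eyes.snapshot("scene"),cv2.COLOR_RGB2BGR)[100:240,240:420])
im=cv2.imread("pics/top1.png");cv2.imwrite("pics/top1.png",cv2.resize(im,None,fx=4,fy=4))
E
```

```text
clock: 1.6
ee_pos: [451.2, -236.8, 238.8]
eef_rot: [-3.138, -0.147, 0.001]
force: [-0.7, -0.2, -0.2]
width: 85.7
grip_force: 0.0
xyz [0.014 0.007 2.647] toolY 95.37 yaw -0.017 f [-0.7 -0.2 -0.2] t 1.6 tilt [-0.001  0.001 -1.   ] j [-0.68 -0.08  1.98 -0.    1.25  0.79]
```

View pics/top1.png

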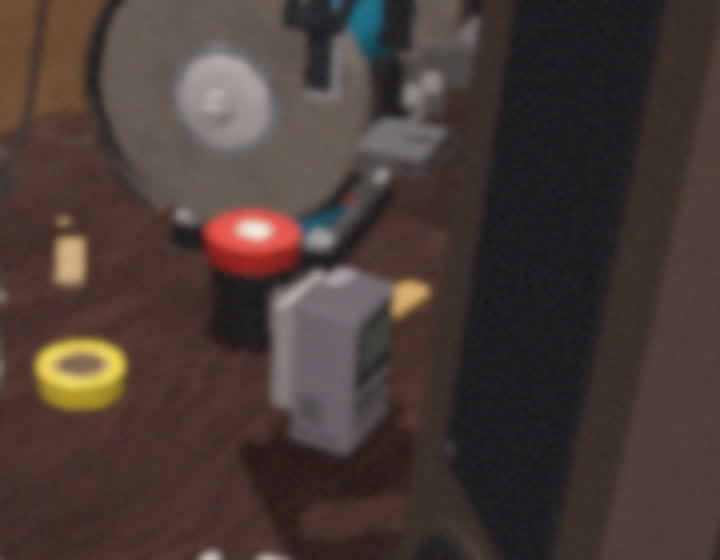

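The readout stands undisturbed at about (325,190), under the open gripper, and the fingers sit above it. I descend and grip.

```bash
python3 -m inch '{"xyz":[[0.014,0.007,0.6],[0,0,0.6],[0,0,0.6],[0,0,0.45],[0,0,0.3],[0,0,0.1],[0,0,0],[0,0,0],[0,0,0],[0,0,0],[0,0,0],[0,0,0]],"yaw":[0,0,0,0,0,0,0,0,0,0,0,0],"grip":[-1,-1,-1,-1,-1,-1,-1,1,1,1,1,1]}' 60
python3 d.py 452 -237 220 79.8
```

```text
clock: 3.15
ee_pos: [452.9, -238.6, 81.9]
eef_rot: [3.137, 0.149, 0.003]
force: [-0.9, 2.5, 6.3]
width: 58.7
grip_force: 65.8
xyz [-0.008 -0.025 -2.301] toolY 95.45 yaw 1.957 f [-0.9  2.5  6.3] t 3.15 tilt [ 0.002 -0.001 -1.   ] j [-0.68  0.12  2.09  0.    0.93  0.79]
```

```bash
python3 -m inch '{"xyz":[[0,0,-0.2],[0,0,-0.5],[0,0,-0.5],[0,0,-0.5],[0,0,-0.4],[0,0,0],[0.05,-0.25,0],[0.05,-0.4,0],[0.05,-0.5,0],[0.05,-0.5,0],[0.05,-0.5,0],[0.05,-0.5,0]],"yaw":[0,0,0,0,0,0,0,0,0,0,0,0],"grip":[1,1,1,1,1,1,1,1,1,1,1,1]}' 60
python3 -m inch '{"xyz":[[0.05,-0.5,0],[0.05,-0.5,0],[0.05,-0.5,0],[0.05,-0.5,0],[0.05,-0.3,0],[0,-0.14,0],[0,0,0],[0,0,0],[0,0,0],[0,0,0],[0,0,0]],"yaw":[0,0,0,0,0,0,0.6,0.7,0.66,0,0],"grip":[1,1,1,1,1,1,1,1,1,1,1]}' 60
python3 d.py 454.3 70.7 140.2 79.8
python3 - <<'E'
from h import *
for n in ("scene","top"): cv2.imwrite(f"pics/{n}2.png",cv2.cvtColor(eyes.snapshot(n),cv2.COLOR_RGB2BGR))
s=cv2.imread("pics/scene2.png");t=cv2.imread("pics/top2.png")
print(proj("scene",(454,71,190)),proj("top",(454,71,240)))
a=cv2.resize(s[140:260,180:280],None,fx=4,fy=4);b=cv2.resize(t[150:270,220:320],None,fx=4,fy=4)
cv2.imwrite("pics/z3.png",np.hstack([a,b]))
E
```

```text
clock: 4.65
ee_pos: [453.3, -75.8, 204.0]
eef_rot: [-3.136, -0.15, 0.006]
force: [0.2, 0.0, -3.7]
width: 59.0
grip_force: 65.8
clock: 6.02
ee_pos: [455.4, 68.9, 205.7]
eef_rot: [3.129, -0.278, -0.002]
force: [0.1, 0.0, -3.7]
width: 58.8
grip_force: 65.8
xyz [-0.022 -0.026  1.092] toolY 79.83 yaw 0.004 f [ 0.1  0.  -3.7] t 6.025 tilt [-0.001  0.    -1.   ] j [-0.07 -0.17  2.12 -0.    1.2   1.68]
[237.51554231 191.11420459] [253.5182744  189.64212467]
```

View pics/z3.png

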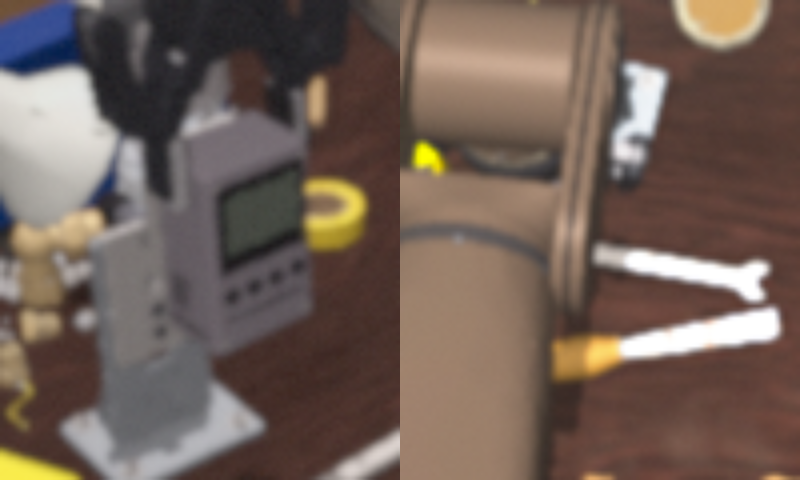

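The readout is held upright in front of the mount, at scene (235,228) for its bottom corner and (234,187) for its top corner. The arm blocks the top view here, so I check the held pose against the scene view.

```bash
python3 - <<'E'
from h import *
np.set_printoptions(precision=1,suppress=True)
s=bot.sense();a=np.radians(79.83-90);X=np.array([np.cos(a),np.sin(a),0]);Y=np.array([-np.sin(a),np.cos(a),0])
o=s['ee_pos']-[0,0,81.9]
obs={(-21,30,0):(220,352),(-21,-30,0):(312,308),(-21,30,100):(213,187),(-21,-30,100):(303,142),(21,-30,100):(258,112),(21,30,100):(178,140)}
for k,v in obs.items():
    p=proj("scene",o+k[0]*X+k[1]*Y+[0,0,k[2]]);q=np.array([180+v[0]/4-.4,140+v[1]/4-.4])
    print(k,p,q,q-p)
# mount: predicted vs seen
f=np.array([533,56.5,0]);S=lambda x,y:np.array((190+x/6-.4,180+y/6-.4))
for n,P,q in [("pin",f-9*X+[0,0,138.3],S(172,117)),("head",f-10*X+[0,0,110.3],S(183,186)),("carrL",f+27*Y+[0,0,140],S(82,128)),("carrR",f-27*Y+[0,0,140],S(222,70)),]:
    p=proj("scene",P);print(n,p,q,q-p)
E
cd pics; python3 -c "
import cv2
a=cv2.imread('scene0.png')[190:240,195:245];cv2.imwrite('z4.png',cv2.resize(a,None,fx=11,fy=11,interpolation=cv2.INTER_LANCZOS4))"
```

```text
(-21, 30, 0) [233.3 229.7] [234.6 227.6] [ 1.3 -2.1]
(-21, -30, 0) [258. 218.] [257.6 216.6] [-0.4 -1.4]
(-21, 30, 100) [229.9 184.2] [232.8 186.3] [3.  2.2]
(-21, -30, 100) [256.5 173.5] [255.3 175.1] [-1.1  1.6]
(21, -30, 100) [242.9 165.6] [244.1 167.6] [1.2 2. ]
(21, 30, 100) [216.7 175.5] [224.1 174.6] [ 7.4 -0.9]
pin [218.6 199.1] [218.3 199.1] [-0.4 -0. ]
head [220.  210.6] [220.1 210.6] [ 0.1 -0. ]
carrL [205.1 201.3] [203.3 200.9] [-1.8 -0.3]
carrR [226.9 192.3] [226.6 191.3] [-0.3 -1. ]
```

View pics/z4.png

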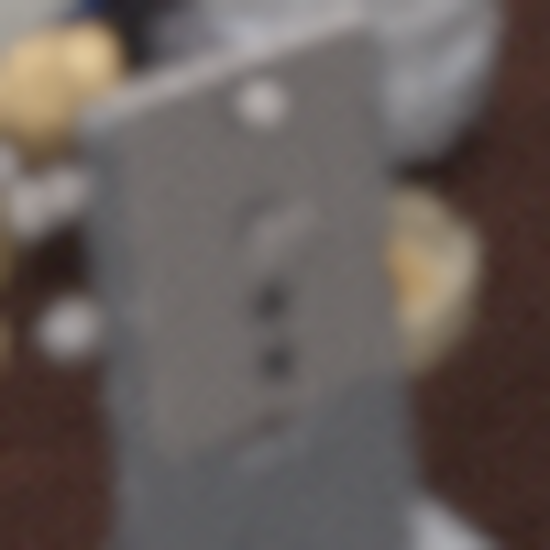

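Predictions agree with the images to 1–2 px for the mount, and to the bevels for the box. I go to insertion height, then approach.

```bash
python3 -m inch '{"xyz":[[-0.022,-0.026,0.3],[0,0,0.4],[0,0,0.3],[0,0,0.092],[0,0,0],[0.2,0,0],[0.2,0,0],[0.1,0,0],[0,0,0],[0,0,0]],"yaw":[0,0,0,0,0,0,0,0,0,0],"grip":[1,1,1,1,1,1,1,1,1,1]}' 60
cat >> d.py <<'E'
f=np.array([533,56.5,0]);a=np.radians(-10.2);v=bot.sense();e=v['ee_pos']-f
print("stand frame: x",round(e@[np.cos(a),np.sin(a),0],1),"y",round(e@[-np.sin(a),np.cos(a),0],1),"z",round(e[2]-81.9,1),"torque",np.round(v['torque'],2))
E
python3 d.py 498.6 62.7 140.2 79.8
```

```text
clock: 7.38
ee_pos: [484.1, 65.4, 140.6]
eef_rot: [-3.129, 0.28, 0.001]
force: [-0.1, -0.0, -4.0]
width: 58.9
grip_force: 65.7
xyz [0.246 0.002 0.007] toolY 79.77 yaw -0.003 f [-0.1 -0.  -4. ] t 7.375 tilt [-0.001  0.    -1.   ] j [-0.07 -0.02  2.11  0.    1.05  1.68]
stand frame: x -49.7 y 0.1 z 58.7 torque [-0.02  0.04 -0.02]
```

Now small steps toward the face, watching the force.

```bash
for i in 1; do python3 -m inch '{"xyz":[[0.04,0,0.007],[0.03,0,0],[0.03,0,0],[0,0,0]],"yaw":[0,0,0,0],"grip":[1,1,1,1]}' 60; done
python3 d.py 498.6 62.7 140.2 79.8
```

```text
clock: 7.88
ee_pos: [489.6, 64.4, 140.1]
eef_rot: [3.129, -0.28, -0.003]
force: [-4.6, 0.2, -2.7]
width: 58.9
grip_force: 65.8
xyz [ 0.153  0.002 -0.002] toolY 79.77 yaw -0.003 f [-4.6  0.2 -2.7] t 7.875 tilt [-0.002  0.    -1.   ] j [-0.07 -0.01  2.1  -0.    1.05  1.67]
stand frame: x -44.1 y 0.1 z 58.2 torque [ 0.09  0.55 -0.05]
```

```bash
python3 -m inch '{"xyz":[[0.02,0,0],[0.015,0,0],[0,0,0]],"yaw":[0,0,0],"grip":[1,1,1]}' 60
python3 d.py 498.6 62.7 140.2 79.8
```

```text
clock: 8.25
ee_pos: [491.9, 64.0, 140.1]
eef_rot: [3.129, -0.28, -0.002]
force: [-4.6, -0.4, -1.9]
width: 58.8
grip_force: 65.8
xyz [ 0.113  0.001 -0.001] toolY 79.77 yaw -0.004 f [-4.6 -0.4 -1.9] t 8.25 tilt [-0.001  0.    -1.   ] j [-0.08 -0.    2.09 -0.    1.05  1.67]
stand frame: x -41.7 y 0.1 z 58.2 torque [ 0.01  0.77 -0.03]
```

```bash
python3 -m inch '{"xyz":[[0.02,0,0],[0.02,0,0],[0,0,0]],"yaw":[0,0,0],"grip":[1,1,1]}' 60
python3 d.py 498.6 62.7 140.2 79.8
```

```text
clock: 8.62
ee_pos: [494.2, 63.5, 140.2]
eef_rot: [3.129, -0.28, -0.002]
force: [-5.6, -0.6, -2.4]
width: 58.8
grip_force: 65.8
xyz [ 0.074  0.    -0.001] toolY 79.77 yaw -0.003 f [-5.6 -0.6 -2.4] t 8.625 tilt [-0.002 -0.    -1.   ] j [-0.08  0.    2.09 -0.    1.05  1.67]
stand frame: x -39.4 y 0.0 z 58.3 torque [-0.08  0.87 -0.07]
```

```bash
python3 -m inch '{"xyz":[[0.02,0,0],[0.015,0,0],[0,0,0]],"yaw":[0,0,0],"grip":[1,1,1]}' 60
python3 d.py 498.6 62.7 140.2 79.8
```

```text
clock: 9.0
ee_pos: [494.6, 63.5, 140.1]
eef_rot: [3.129, -0.281, -0.011]
force: [-11.4, -0.3, 1.3]
width: 58.7
grip_force: 66.4
xyz [ 0.067  0.001 -0.002] toolY 79.75 yaw -0.007 f [-11.4  -0.3   1.3] t 9.0 tilt [-0.007  0.001 -1.   ] j [-0.08  0.01  2.08  0.    1.06  1.67]
stand frame: x -39.0 y 0.1 z 58.2 torque [-0.04  1.65 -0.16]
```

Run:
```python
from h import *
im=cv2.cvtColor(eyes.snapshot("scene"),cv2.COLOR_RGB2BGR);cv2.imwrite("pics/scene3.png",im)
cv2.imwrite("pics/z5.png",cv2.resize(im[155:255,185:275],None,fx=6,fy=6,interpolation=cv2.INTER_CUBIC))
```

```text
(no output)
```

View pics/z5.png

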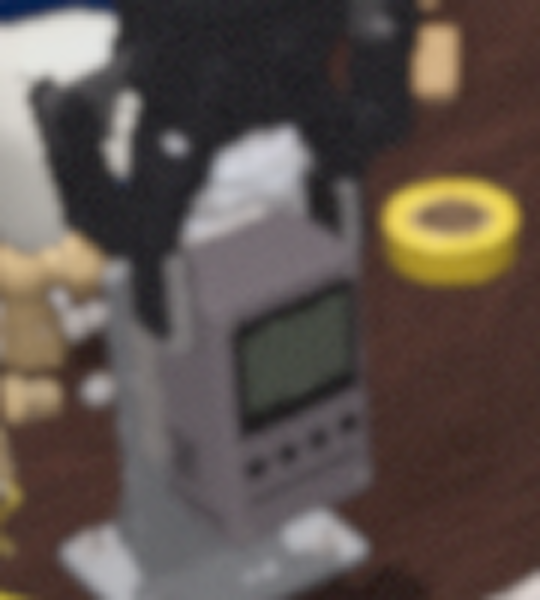

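Run:
```python
from h import *
np.set_printoptions(precision=1,suppress=True)
a=np.radians(-10.2);R=np.array([[np.cos(a),np.sin(a)],[-np.sin(a),np.cos(a)]]);f=np.array([533,56.5])
def st(u,v,z): return R@(at("scene",(u,v),z)[:2]-f)
A=lambda x,y:(180+x/4-.4,140+y/4-.4);B=lambda x,y:(185+x/6-.4,155+y/6-.4)
# edge picks: bottom-front L/R, top-front L/R, before (tcp x=-78.7) and now (tcp x=-39.0)
for nm,F,z,c,P in [("before",A,123.8,-78.7,[(220,352),(312,308),(213,187),(303,142)]),("now",B,58.2,-39.0,[(240,540),(370,482),(207,292),(355,235)])]:
    print(nm,[st(*F(*p),z+h)-[c,0] for p,h in zip(P,[0,0,100,100])])
g=cv2.imread("pics/scene3.png");g0=cv2.imread("pics/scene2.png")
def lines(im,box):
    x,y,w,h=box
    c=cv2.resize(cv2.cvtColor(im[y:y+h,x:x+w],cv2.COLOR_BGR2GRAY),None,fx=4,fy=4,interpolation=cv2.INTER_CUBIC)
    l=cv2.createLineSegmentDetector().detect(c)[0][:,0]/4+[x,y,x,y]
    return [np.r_[s,(s[2]-s[0])/(s[3]-s[1])] for s in l if abs(s[3]-s[1])>10 and abs(s[2]-s[0])<6]
for im,b in((g0,(215,180,50,55)),(g,(205,195,50,55))):
    print("vertical edges x1 y1 x2 y2 slope");print(np.round(lines(im,b),2))
```

```text
before [array([-16.3,  22.4]), array([-16. , -34.1]), array([-30. ,  28.7]), array([-23.7, -26.4])]
now [array([-15.1,  23.2]), array([-17.9, -30.8]), array([-10.8,  24.4]), array([-13.9, -33. ])]
vertical edges x1 y1 x2 y2 slope
[[222.2 180.  223.3 190.2   0.1]
 [235.2 208.2 233.9 193.8   0.1]]
vertical edges x1 y1 x2 y2 slope
[[212.  198.5 213.4 210.3   0.1]
 [224.8 227.6 223.2 211.1   0.1]]
```

The readout has not tilted, and it is flush against the face: its centre sits about 4 mm ahead of the TCP, which explains the stop at -39. I ease the push and slide down.

```bash
python3 -m inch '{"xyz":[[-0.025,0,0],[0,0,0.04],[0,0,0.04],[0,0,0.04],[0,0,0]],"yaw":[0,0,0,0,0],"grip":[1,1,1,1,1]}' 60
python3 d.py 498.6 62.7 122 79.8
```

```text
clock: 9.68
ee_pos: [494.5, 63.7, 133.1]
eef_rot: [-3.129, 0.28, 0.004]
force: [-6.6, 1.3, -1.6]
width: 58.7
grip_force: 66.1
xyz [0.07  0.005 0.184] toolY 79.77 yaw -0.004 f [-6.6  1.3 -1.6] t 9.675 tilt [-0.002  0.001 -1.   ] j [-0.08  0.01  2.09  0.    1.04  1.67]
stand frame: x -39.2 y 0.3 z 51.2 torque [ 0.19  0.93 -0.06]
```

```bash
python3 -m inch '{"xyz":[[0,0,0.04],[0,0,0.04],[0,0,0.03],[0,0,0]],"yaw":[0,0,0,0],"grip":[1,1,1,1]}' 60
python3 d.py 498.6 62.7 122 79.8
```

```text
clock: 10.18
ee_pos: [494.5, 63.8, 126.5]
eef_rot: [-3.129, 0.28, 0.003]
force: [-5.8, 0.6, -1.7]
width: 58.8
grip_force: 66.1
xyz [0.07  0.005 0.074] toolY 79.77 yaw -0.003 f [-5.8  0.6 -1.7] t 10.175 tilt [-0.002  0.001 -1.   ] j [-0.08  0.02  2.09  0.    1.03  1.67]
stand frame: x -39.1 y 0.3 z 44.6 torque [ 0.11  0.96 -0.04]
```

```bash
python3 -m inch '{"xyz":[[0,0,0.03],[0,0,0.02],[0,0,0]],"yaw":[0,0,0],"grip":[1,1,1]}' 60
python3 d.py 498.6 62.7 122 79.8;python3 -m inch '{"xyz":[[0,0,0.02],[0,0,0]],"yaw":[0,0],"grip":[1,1]}' 60
python3 d.py 498.6 62.7 122 79.8
```

```text
clock: 10.55
ee_pos: [494.6, 63.7, 123.0]
eef_rot: [-3.128, 0.281, 0.003]
force: [-4.4, 1.6, -3.4]
width: 58.7
grip_force: 66.3
xyz [0.068 0.004 0.017] toolY 79.73 yaw -0.008 f [-4.4  1.6 -3.4] t 10.55 tilt [-0.002  0.001 -1.   ] j [-0.08  0.03  2.1   0.    1.02  1.67]
stand frame: x -39.0 y 0.3 z 41.1 torque [ 0.08  0.83 -0.14]
clock: 10.8
ee_pos: [494.6, 63.6, 122.5]
eef_rot: [-3.129, 0.281, 0.004]
force: [-7.1, 0.7, -0.2]
width: 59.1
grip_force: 66.7
xyz [0.068 0.004 0.008] toolY 79.73 yaw -0.009 f [-7.1  0.7 -0.2] t 10.8 tilt [-0.002  0.001 -1.   ] j [-0.08  0.03  2.1   0.    1.02  1.67]
stand frame: x -39.1 y 0.2 z 40.6 torque [ 0.16  1.11 -0.21]
```

```bash
python3 -m inch '{"xyz":[[-0.015,0,0.02],[0,0,0.01],[0,0,0]],"yaw":[0,0,0],"grip":[1,1,1]}' 60
python3 d.py 498.6 62.7 122 79.8
```

```text
clock: 11.18
ee_pos: [494.6, 63.6, 121.1]
eef_rot: [-3.129, 0.281, -0.0]
force: [-5.1, 0.1, -0.0]
width: 59.0
grip_force: 66.6
xyz [ 0.069  0.004 -0.015] toolY 79.74 yaw -0.007 f [-5.1  0.1 -0. ] t 11.175 tilt [ 0.  0. -1.] j [-0.08  0.03  2.1   0.    1.01  1.67]
stand frame: x -39.1 y 0.2 z 39.2 torque [ 0.04  0.88 -0.15]
```

```bash
python3 -m inch '{"xyz":[[0,0,0.02],[0,0,0]],"yaw":[0,0],"grip":[1,1]}' 60
python3 d.py 498.6 62.7 122 79.8;python3 -m inch '{"xyz":[[0,0,0.02],[0,0,0]],"yaw":[0,0],"grip":[1,1]}' 60
python3 d.py 498.6 62.7 122 79.8
```

```text
clock: 11.42
ee_pos: [494.6, 63.6, 120.2]
eef_rot: [-3.129, 0.281, -0.0]
force: [-6.9, -0.1, 0.8]
width: 58.6
grip_force: 66.7
xyz [ 0.068  0.004 -0.03 ] toolY 79.74 yaw -0.008 f [-6.9 -0.1  0.8] t 11.425 tilt [ 0.  0. -1.] j [-0.08  0.03  2.1   0.    1.01  1.67]
stand frame: x -39.1 y 0.2 z 38.3 torque [ 0.06  0.98 -0.17]
clock: 11.68
ee_pos: [494.6, 63.7, 120.0]
eef_rot: [-3.129, 0.281, 0.001]
force: [-8.9, 0.9, 5.7]
width: 58.9
grip_force: 67.4
xyz [ 0.068  0.004 -0.033] toolY 79.73 yaw -0.009 f [-8.9  0.9  5.7] t 11.675 tilt [-0.001  0.    -1.   ] j [-0.08  0.03  2.1   0.    1.01  1.67]
stand frame: x -39.0 y 0.3 z 38.1 torque [ 0.05  1.37 -0.22]
```

```bash
python3 -m inch '{"xyz":[[-0.02,0,0],[0,0,0]],"yaw":[0,0],"grip":[1,1]}' 60
python3 d.py 498.6 62.7 122 79.8;python3 -m inch '{"xyz":[[-0.02,0,0.01],[0,0,0]],"yaw":[0,0],"grip":[1,1]}' 60
python3 d.py 498.6 62.7 122 79.8
```

```text
clock: 11.92
ee_pos: [494.5, 63.7, 120.0]
eef_rot: [-3.129, 0.281, -0.005]
force: [-4.9, 1.3, 3.1]
width: 58.8
grip_force: 67.0
xyz [ 0.07   0.004 -0.034] toolY 79.75 yaw -0.007 f [-4.9  1.3  3.1] t 11.925 tilt [ 0.003 -0.    -1.   ] j [-0.08  0.03  2.1  -0.    1.01  1.67]
stand frame: x -39.1 y 0.2 z 38.1 torque [-0.    0.84 -0.2 ]
clock: 12.18
ee_pos: [494.4, 63.7, 119.8]
eef_rot: [3.129, -0.28, 0.01]
force: [-2.8, -0.8, 5.8]
width: 59.1
grip_force: 67.4
xyz [ 0.073  0.004 -0.036] toolY 79.76 yaw -0.005 f [-2.8 -0.8  5.8] t 12.175 tilt [ 0.006 -0.001 -1.   ] j [-0.08  0.03  2.1  -0.    1.    1.67]
stand frame: x -39.3 y 0.3 z 37.9 torque [-0.09  0.41 -0.15]
```

```bash
python3 -m inch '{"xyz":[[-0.02,0,0.02],[0,0,0.02],[0,0,0]],"yaw":[0,0,0],"grip":[1,1,1]}' 60
python3 d.py 498.6 62.7 122 79.8
```

```text
clock: 12.55
ee_pos: [494.3, 63.8, 119.4]
eef_rot: [3.129, -0.281, 0.013]
force: [-5.3, -0.4, 12.9]
width: 58.8
grip_force: 68.2
xyz [ 0.074  0.005 -0.043] toolY 79.74 yaw -0.008 f [-5.3 -0.4 12.9] t 12.55 tilt [ 0.008 -0.001 -1.   ] j [-0.08  0.03  2.1  -0.    1.    1.67]
stand frame: x -39.4 y 0.3 z 37.5 torque [-0.19  0.77 -0.21]
```

It has bottomed firmly, 20 mm below the insertion height. I relieve the load, open, and lift clear.

```bash
python3 -m inch '{"xyz":[[0,0,-0.02],[0,0,-0.015],[0,0,0],[0,0,0],[0,0,0],[0,0,0],[0,0,0]],"yaw":[0,0,0,0,0,0,0],"grip":[1,1,1,-1,-1,-1,-1]}' 60
python3 d.py 498.6 62.7 122 79.8
python3 -m inch '{"xyz":[[-0.1,0,-0.3],[0,0,-0.5],[0,0,-0.5],[0,0,-0.5],[0,0,-0.5],[0,0.5,0],[0,0.8,0],[0,0.8,0],[0,0.8,0],[0,0.8,0],[0,0,0]],"yaw":[0,0,0,0,0,0,0,0,0,0,0],"grip":[-1,-1,-1,-1,-1,-1,-1,-1,-1,-1,-1]}' 60
python3 - <<'E'
from h import *
im=cv2.cvtColor(eyes.snapshot("scene"),cv2.COLOR_RGB2BGR);t=cv2.cvtColor(eyes.snapshot("top"),cv2.COLOR_RGB2BGR)
cv2.imwrite("pics/scene4.png",im);cv2.imwrite("pics/top4.png",t)
cv2.imwrite("pics/z6.png",np.hstack([cv2.resize(im[175:265,185:250],None,fx=6,fy=6,interpolation=cv2.INTER_CUBIC),cv2.resize(t[145:205,235:295],(396,540),interpolation=cv2.INTER_CUBIC)]))
E
```

```text
clock: 13.42
ee_pos: [490.4, 64.3, 116.8]
eef_rot: [-3.129, 0.28, 0.002]
force: [0.5, -0.8, 0.1]
width: 85.5
grip_force: 0.0
xyz [ 0.139  0.003 -0.087] toolY 79.78 yaw -0.003 f [ 0.5 -0.8  0.1] t 13.425 tilt [-0.001  0.    -1.   ] j [-0.08  0.03  2.11  0.    1.    1.67]
stand frame: x -43.3 y 0.2 z 34.9 torque [ 0.02  0.03 -0.01]
clock: 14.8
ee_pos: [444.9, -155.6, 255.2]
eef_rot: [3.128, -0.288, -0.001]
force: [-0.3, 1.4, 1.0]
width: 85.3
grip_force: 0.0
```

View pics/z6.png

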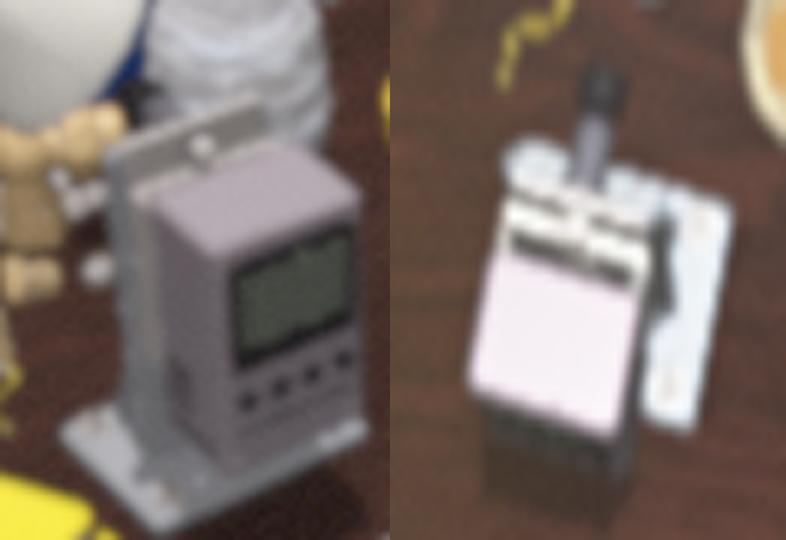

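The pin shows bright above the plate's top edge at scene (218.4,199.6), the same place as when it was free. I'll compare it numerically and check the hung height.

Run:
```python
from h import *
for fn in("scene0","scene4"):
    g=cv2.cvtColor(cv2.imread(f"pics/{fn}.png"),cv2.COLOR_BGR2GRAY)[196:202,214:224].astype(float)
    w=np.clip(g-np.median(g)-15,0,None);yy,xx=np.mgrid[196:202,214:224];print(fn,(w*xx).sum()/w.sum(),(w*yy).sum()/w.sum(),w.sum())
S=lambda x,y:(185+x/6-.4,175+y/6-.4);T=lambda x,y:(235+x/6.6-.4,145+y/9-.4)
for s,t in [((225,255),(472-390,388)),((360,195),(612-390,432)),((300,145),(640-390,283)),((155,200),(502-390,258))]: print(tri(S(*s),T(*t)))
```

```text
scene0 217.896062992126 198.43779527559056 317.5
scene4 218.99803921568628 199.10588235294117 255.0
(array([477.53730738,  96.70598232, 134.57807924]), np.float64(3.597393096857469))
(array([466.90028794,  42.60510644, 134.44903504]), np.float64(1.790850515232203))
(array([508.75638763,  31.8395839 , 133.08612217]), np.float64(6.58081346298069))
(array([517.16398568,  87.89784632, 134.66436477]), np.float64(0.3120717360858202))
```

```bash
python3 -c "
from plant import job,bot
print(bot.sense()['clock'],job.sign_off())"
```

```text
the job is handed in; nothing more can be done
14.9 None
```

The readout hangs on the mount, slid down to a firm stop and released; the last pictures show the catch pin out above its plate, and I handed the job in at 14.9 s (the hand-in returned no verdict).

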